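# Hold a bread roll over the flour bowl with tongs

### The job

Pick up the spring tongs, close them on the dark brown bread roll and lift it off the board with the tongs, never touching the roll with the gripper. Carry it over the middle of the steel flour bowl and finish there still holding it, squeezed in the tongs at rest in the air well clear above the bowl's rim, ready for dusting. Leave the pale roll, the bowl, the white dip cup and the sauce bottle where they stand.

Things in the scene. Friction and masses are not known exactly. Their poses are not given: they have to be found in the camera images.
- tongs_grip (a point): centre of the tongs' grips, mid-way between the arms, 13 mm above their underside, near the centre of mass. x points along the centre line of the open tongs to the tips, y to the left arm (fixed to this frame), z up. Black grip sleeves, 26 mm tall, reach 35 mm before and behind this point; squeeze them across y: 59 mm over their outsides at rest
- tongs_tip (a point): point mid-way between the cupped tips of the open tongs, 95 mm ahead of tongs_grip, 15 mm above the underside, same axes (fixed to the left arm, so truly mid-way only when fully open). Tips are 38 mm long, 30 mm tall; open they stand 85 mm apart inside, 93 mm outside
- tongs: steel spring tongs lying on their side, arms side by side, opening level; 230 mm long, 95 g; frame on the underside below tongs_grip, same axes. A spring opens them (at the grips 3 N at rest, 7 N when closed on a roll). Over the sleeves 50 mm: tips still 67 mm apart inside; 36 mm: closed on a 40 mm roll; about 20 mm: tips meet
- tongs_arm: the right (-y) arm of the tongs; origin at the hinge, on the underside 95 mm behind tongs_grip; its x axis points along the arm, turned 0.12 rad to the right of the tongs' x when open, and swings 0.24 rad to the left as the tongs close on a roll
- dark_roll_center (a point): centre of the dark brown bread roll: round, 40 mm across, 31 mm tall, flat foot, 30 g, half-way up; stands on the board
- dark_roll: the dark brown roll; origin at the centre of its underside
- pale_roll_center (a point): centre of the pale bread roll of the same size, 110 to 120 mm from the dark one on the board; leave it alone
- board: wooden board fixed to the counter, 140 x 180 x 10 mm; origin at the centre of its underside, y along its long side on which the rolls stand
- flour_bowl: small loose steel bowl of flour, 154 mm across, rim 51 mm high; origin at the centre of its underside
- dip_cup: white dip cup, 76 mm across, 47 mm tall, behind the board; leave it alone
- sauce_bottle: yellow sauce bottle, 62 mm across, 206 mm tall, behind the board; leave it alone
Mind the look-alikes: they are no part of the job. There is more than one size of the flour_bowl; the job needs the larger.

How it is judged:
By the outcome, as a careful person would: the job done as asked, in the order asked, and still so for the second after the job is handed in, while the arm keeps its last pose, push and grip.
It also fails if it takes over 40 s, if anything falls off the work surface, if the arm or the gripper's body presses on something with over 40 N, if the wrist force passes 120 N, or if a joint passes its speed limit or range.

### The arm

A 6-joint arm with a two-finger parallel gripper is mounted at the origin on a cart in front of the work surface, level with it; the furniture and walls round the work are solid. World frame = base frame: x ahead of the robot, y to its left, z up, the work surface at z = 0. Lengths are in m, angles in rad, forces in N, time in s.
With the tool pointing down it reaches from about 0.2 to 0.875 m from the base axis. Payload 3.4 kg.
Tool frame: the origin (TCP) lies on the centre line of the jaws, within the pads' length; the fingertips stand 14 mm ahead of it and the grasp point (between the pads) lies 5 mm behind it; z points along the fingers, y is the direction in which the jaws open and shut (so a half turn about z gives the same grasp; the last joint's range is limited). The gripper opens to 94 mm and grips with 3 to 60 N. Pads are 16 mm wide; open, the fingers measure 119 mm over their backs; the gripper's body (75 mm by 177 mm) begins 78 mm behind the grasp point.
Start: joints at [1.124, 0.276, 1.505, -0, 1.361, -0.121], TCP at [0.184, 0.545, 0.219] pointing down, gripper open.
Joint ranges: [-2.89, 2.89], [-0.75, 2.08], [0.22, 2.7], [-1.18, 4.32], [0.11, 2.71], [-2.7, 2.7]. Speed limits (rad/s): [2.57, 2.57, 3.14, 3.14, 3.14, 3.14].

### API

Orientations are given as a rotation vector (axis times angle).
In Python, from workcell import env, camera gives the robot as it stands. The module is installed in compiled form; this text tells all that it offers.
- The arm moves only by the tool play_rows, never from a script. Its argument "moves" is a list that holds one entry, the list of rows, each a list of 6 numbers: the shift along the world's x, y, z in m, then the turn, a rotation vector about the world's x, y, z in rad. In form: [[[dx, dy, dz, wx, wy, wz], ...]]. A call has 1 to 12 rows; each row shifts and turns the pose as measured when the row begins; what a row does not reach is not made up. A row lasts 1/8 s, in which the tool goes at most 62.5 mm and 10.7 degrees, less where a joint would pass 70% of its speed; a pose out of reach is approached as far as the arm can. A call with a gripper value outside its range is refused whole. "jaw" is the finger opening in m, from 0 to 0.094, set as the call begins (left out, the last holds). The fingers move at their own pace and stop on an object; "squeeze" is the grip in N (left out, the last holds). Time passes only in rows, so rows that do not move let the fingers close. It gives the time, the measured TCP pose, the force and the opening at its end, in the units of the state.
- env.read_state(): the state, without advancing time (a new reading comes with each control period).
- camera(name): name is "side" or "top" or "wrist"; returns a dict with "img" (480x640x3 uint8, blue, green, red), "K" (3x3 intrinsics, pixels), "pose" (4x4, takes a point from camera to world coordinates). Camera axes: x right, y down, z forward; pixel columns grow to the right and rows downward; lengths in m; the calibration is good to about 2 mm. A picture is of the moment at which its call begins. There is no depth.
- env.job_done(): hands the job in, once; it reports no verdict.
The state is a dict: "t": time; "q": joint angles; "dq": joint speeds; "joint_efforts": joint torques, N m; "tcp_pos": TCP position; "tcp_rot": TCP orientation; "contact_force": force on the tool from outside, world axes, zero at the start; "torque": the same for the moment, N m; "opening": opening from 0.0 (shut) to 1.0 (fully open).
Only numpy, scipy, OpenCV 4.12 (cv2) and the standard library are available. Lean on these libraries where they do the work, as an engineer would, in place of code of your own. Each camera call takes 0.05 s, during which the arm holds its last target.

## Working session

There is one attempt and no reset: what is moved stays moved. The work goes in short steps, Python scripts to look and compute and a tool call to move; the robot and the scene stay as the last step left them, time stands still between calls to the robot, and variables do not carry over. Pictures are saved under pics/ and viewed, and the job is handed in when it is done.

Besides the shell and the picture viewer there is one more tool, called after "Call:" by a JSON object that holds its "fn" and its "kwargs". play_rows: Moves the arm, as the interface text tells. Its arguments: {"type":"object","properties":{"moves":{"type":"array"},"jaw":{"type":"number"},"squeeze":{"type":"number"}},"required":["moves"]}

```bash
mkdir -p pics
cat > h.py <<'E'
from workcell import env, camera
import numpy as np, cv2
def snap(n,f):
    c=camera(n); cv2.imwrite(f'pics/{f}.png',c['img']); np.savez(f'pics/{f}.npz',K=c['K'],pose=c['pose']); return c
def ray(f,u,v,z):
    d=np.load(f'pics/{f}.npz'); K,P=d['K'],d['pose']
    r=P[:3,:3]@np.linalg.solve(K,[u,v,1.]); o=P[:3,3]
    return o+r*(z-o[2])/r[2]
def proj(f,p):
    d=np.load(f'pics/{f}.npz'); K,P=d['K'],d['pose']
    q=K@(P[:3,:3].T@(np.array(p)-P[:3,3])); return q[:2]/q[2]
E
python3 - <<'E'
from h import *
for n in ['side','top','wrist']:
    c=snap(n,n+'0'); print(n,c['K'][0,0],c['pose'].round(3).tolist())
s=env.read_state(); print({k:np.round(v,3).tolist() for k,v in s.items()})
E
```

```text
side 560.3975026408452 [[-0.949, 0.258, -0.18, 0.81], [0.315, 0.788, -0.529, 0.74], [0.006, -0.559, -0.829, 1.25], [0.0, 0.0, 0.0, 1.0]]
top 504.6411176334032 [[-0.024, -0.989, 0.144, 0.378], [-0.999, 0.021, -0.026, -0.006], [0.023, -0.144, -0.989, 1.198], [0.0, 0.0, 0.0, 1.0]]
wrist 366.0084944822019 [[0.32, 0.92, 0.228, 0.119], [0.947, -0.31, -0.079, 0.567], [-0.002, 0.241, -0.97, 0.384], [0.0, 0.0, 0.0, 1.0]]
{'t': 0.15, 'q': [1.124, 0.276, 1.506, 0.0, 1.361, -0.121], 'dq': [0.0, -0.0, -0.003, 0.0, -0.003, 0.001], 'joint_efforts': [0.002, -40.493, -23.743, 0.071, 0.032, -0.0], 'tcp_pos': [0.184, 0.544, 0.219], 'tcp_rot': [-0.509, -3.1, 0.002], 'contact_force': [0.054, -0.856, -0.636], 'torque': [0.002, 0.006, 0.03], 'opening': 1.002}
```

View pics/side0.png

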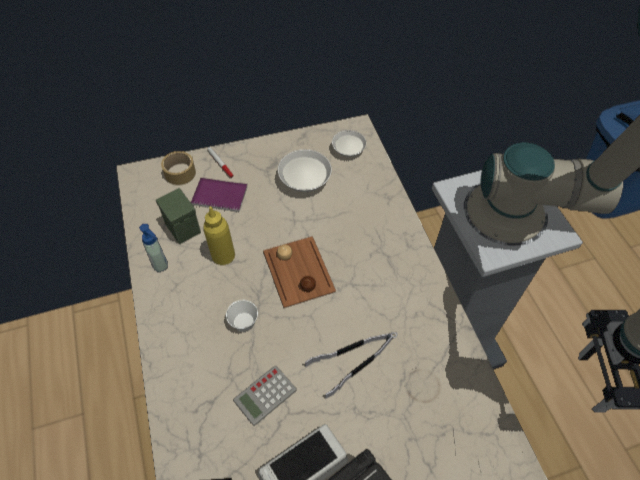

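View pics/top0.png

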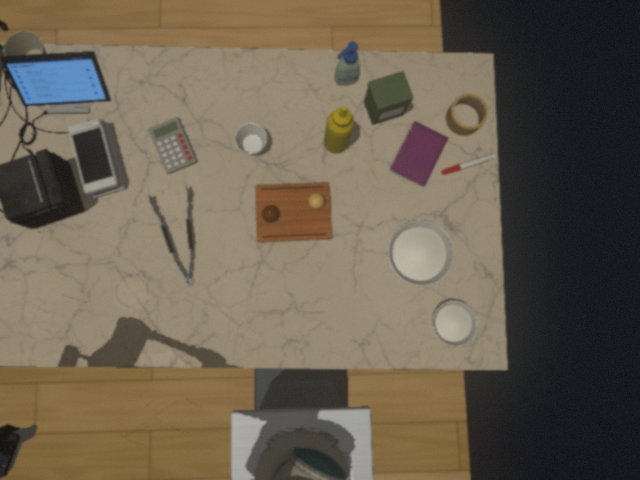

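View pics/wrist0.png

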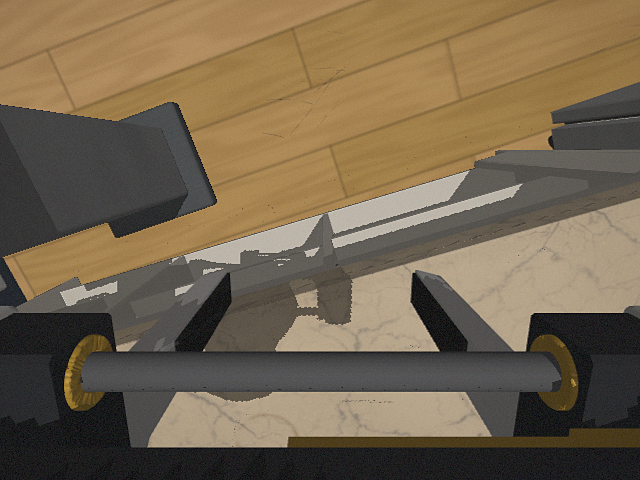

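Run:
```python
from h import *
t=cv2.imread('pics/top0.png'); s=cv2.imread('pics/side0.png')
cv2.imwrite('pics/c1.png',cv2.resize(t[175:295,130:250],None,fx=5,fy=5,interpolation=cv2.INTER_CUBIC))
cv2.imwrite('pics/c2.png',cv2.resize(t[100:290,240:500],None,fx=3,fy=3,interpolation=cv2.INTER_CUBIC))
cv2.imwrite('pics/c3.png',cv2.resize(s[225:405,230:410],None,fx=3.3,fy=3.3,interpolation=cv2.INTER_CUBIC))
```

```text
(no output)
```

View pics/c1.png

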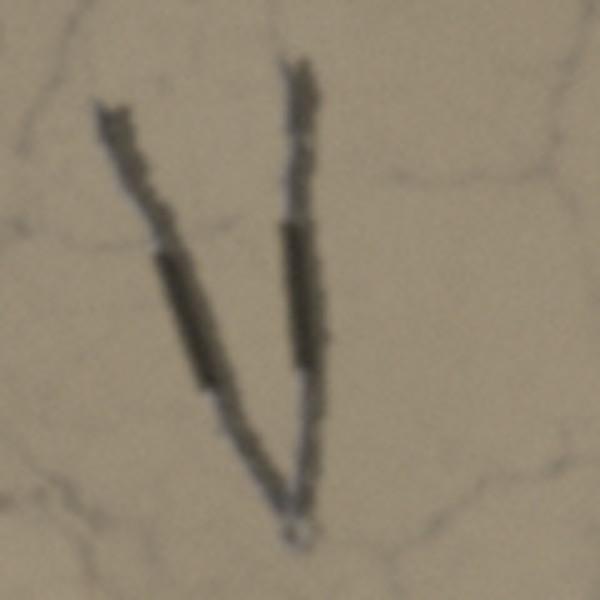

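View pics/c2.png

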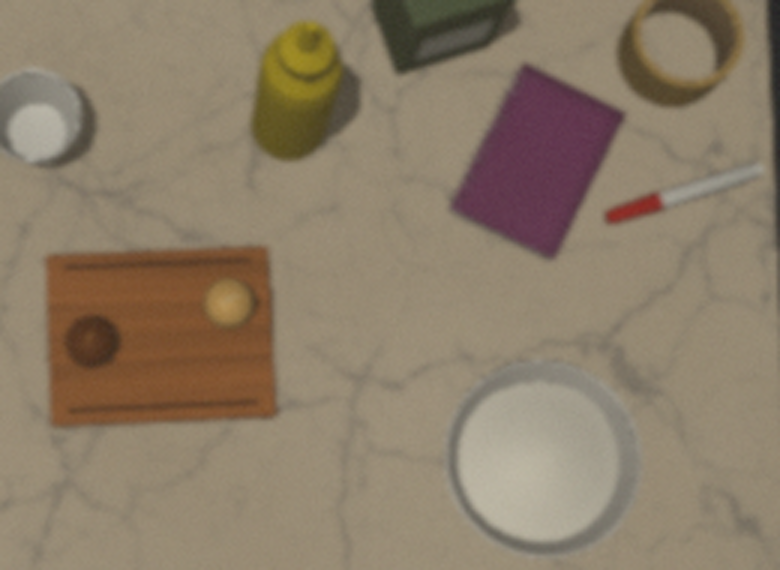

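View pics/c3.png

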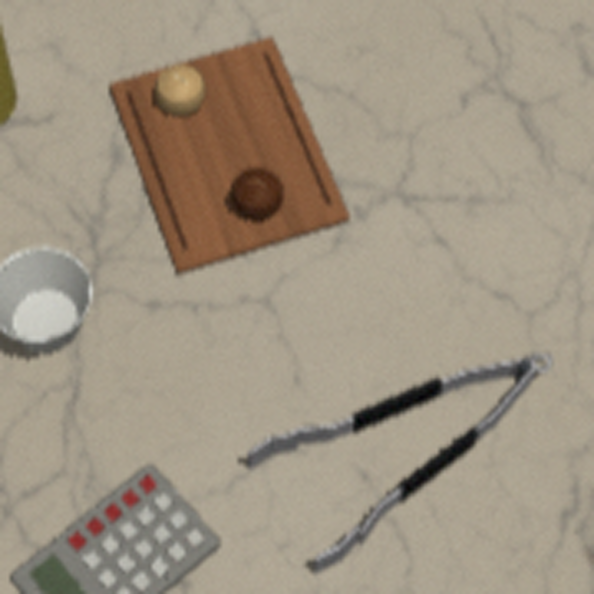

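Run:
```python
from h import *
f=lambda x,y,ox,oy,s:((x+.5)/s-.5+ox,(y+.5)/s-.5+oy)
T=lambda x,y,z:ray('top0',*f(x,y,130,175,5),z)
for n,p in dict(LslT=(172,250),LslB=(208,388),RslT=(297,222),RslB=(306,370),hinge=(297,525),Ltip=(115,108),Rtip=(300,62)).items(): print(n,T(*p,0.02).round(4))
C=lambda x,y,z:ray('top0',*f(x,y,240,100,3),z)
S=lambda x,y,z:ray('side0',*f(x,y,230,225,3.3),z)
for n,p in dict(dark=(93,341),pale=(229,302)).items(): print(n,C(*p,0.0255).round(4))
print('bowl rim',C(543,457,.051).round(4),'L',C(449,457,.051).round(4),C(638,457,.051).round(4))
for p in [(47,256),(267,247),(275,415),(53,425)]: print('board',C(*p,.01).round(4))
print('cup',C(40,110,.047).round(4),'bottle',C(290,140,0.0).round(4))
print('side dark',S(256,194,.0255).round(4),'pale',S(180,91,.0255).round(4),'hinge',S(540,362,.02).round(4))
for n,p in dict(RT=(355,424),RB=(441,384),LT=(402,492),LB=(476,433),Rtip=(245,461),Ltip=(314,566)).items(): print('side',n,S(*p,0.02).round(4))
print('bowl side',ray('side0',304,170,.051).round(4))
```

```text
LslT [0.5796 0.3122 0.02  ]
LslB [0.5139 0.2943 0.02  ]
RslT [0.5918 0.2539 0.02  ]
RslB [0.5214 0.2489 0.02  ]
hinge [0.4492 0.2523 0.02  ]
Ltip [0.6483 0.3402 0.02  ]
Rtip [0.669  0.2533 0.02  ]
dark [0.6005 0.0613 0.0255]
pale [ 0.6297 -0.0465  0.0255]
bowl rim [ 0.4984 -0.2831  0.051 ] L [ 0.5    -0.2108  0.051 ] [ 0.4968 -0.3563  0.051 ]
board [0.6735 0.0982 0.01  ]
board [ 0.6777 -0.0788  0.01  ]
board [ 0.5409 -0.0812  0.01  ]
board [0.5366 0.0945 0.01  ]
cup [0.7825 0.0995 0.047 ] bottle [ 0.77   -0.1009  0.    ]
side dark [0.6029 0.0657 0.0255] pale [ 0.6313 -0.0422  0.0255] hinge [0.4494 0.2601 0.02  ]
side RT [0.5927 0.2634 0.02  ]
side RB [0.5237 0.2538 0.02  ]
side LT [0.5785 0.321  0.02  ]
side LB [0.5136 0.2965 0.02  ]
side Rtip [0.6752 0.2653 0.02  ]
side Ltip [0.6534 0.3514 0.02  ]
bowl side [ 0.5028 -0.2752  0.051 ]
```

```bash
cat >> h.py <<'E'
from scipy.spatial.transform import Rotation as R
def st():
    s=env.read_state(); M=R.from_rotvec(s['tcp_rot']).as_matrix()
    print('t',round(s['t'],2),'tcp',np.round(s['tcp_pos'],4),'yaw_y',round(np.arctan2(M[1,1],M[0,1]),3),'z',M[:,2].round(3),'open mm',round(94*s['opening'],1),'F',np.round(s['contact_force'],2),'q',np.round(s['q'],3)); return s,M
E
python3 -c "
from h import *
s,M=st(); print(M.round(3)); d=np.load('pics/wrist0.npz')['pose']; print(M.T@(d[:3,3]-s['tcp_pos']))"
```

```text
t 0.15 tcp [0.1838 0.5444 0.2188] yaw_y 1.245 z [-0.001 -0.001 -1.   ] open mm 94.2 F [ 0.05 -0.86 -0.64] q [ 1.124  0.276  1.506  0.     1.361 -0.121]
[[-0.947  0.32  -0.001]
 [ 0.32   0.947 -0.001]
 [ 0.    -0.001 -1.   ]]
[ 0.06888422  0.00032117 -0.16555161]
```

Call:
{"fn": "play_rows", "kwargs": {"moves": [[[0.02,-0.015,0.006,0,0,0.05],[0.037,-0.027,0.006,0,0,0.05],[0.037,-0.027,0.006,0,0,0.05],[0.037,-0.027,0.006,0,0,0.05],[0.037,-0.027,0.006,0,0,0.05],[0.037,-0.027,0,0,0,0.05],[0.037,-0.027,0,0,0,0.05],[0.037,-0.027,0,0,0,0.05],[0.037,-0.027,0,0,0,0.05],[0.037,-0.027,0,0,0,0.05],[0.017,-0.007,0,0,0,0.045],[0,0,0,0,0,0]]], "jaw": 0.094, "squeeze": 20}}

```text
t: 1.65
tcp_pos: [0.5627, 0.2684, 0.2449]
tcp_rot: [0.374, -3.114, 0.008]
contact_force: [-0.5, 0.3, 0.2]
opening: 0.999
```

```bash
python3 -c "
from h import *
st(); snap('wrist','w1')"
```

```text
t 1.65 tcp [0.5627 0.2684 0.2449] yaw_y 1.81 z [-0.004 -0.006 -1.   ] open mm 93.9 F [-0.51  0.35  0.19] q [ 0.336  0.341  1.346 -0.004  1.46  -1.473]
```

View pics/w1.png

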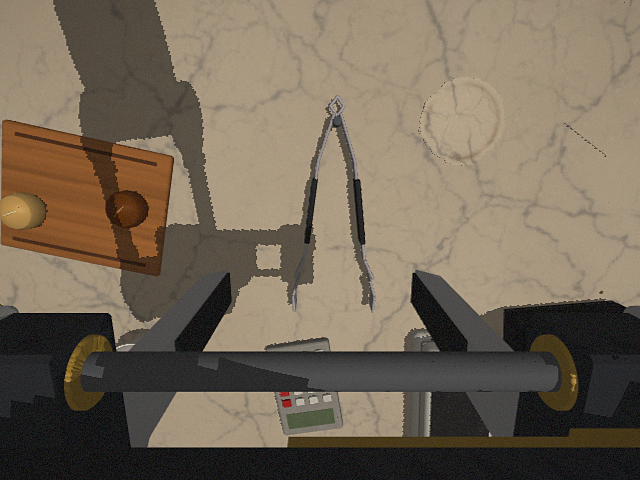

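Run:
```python
from h import *
t=cv2.imread('pics/w1.png')
cv2.imwrite('pics/c4.png',cv2.resize(t[85:325,260:410],None,fx=2.5*1,fy=2.5,interpolation=cv2.INTER_CUBIC))
cv2.imwrite('pics/c5.png',cv2.resize(t[110:285,0:185],None,fx=3,fy=3,interpolation=cv2.INTER_CUBIC))
```

```text
(no output)
```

View pics/c4.png

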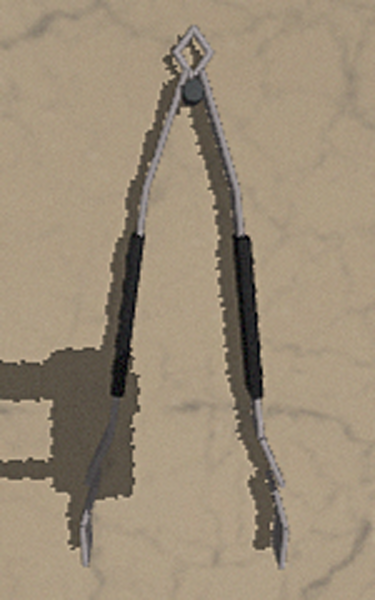

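View pics/c5.png

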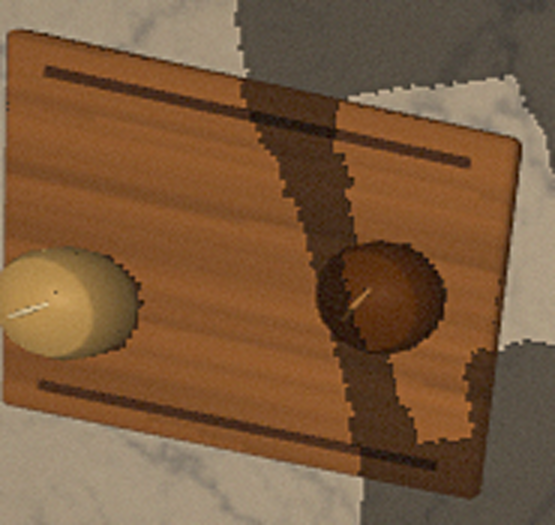

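Run:
```python
from h import *
T=lambda x,y,z:ray('w1',(x+.5)/2.5-.5+260,(y+.5)/2.5-.5+85,z)
P={n:T(*p) for n,p in dict(RB=(132.5,235,.026),RF=(112,395,.026),LB=(250,236,.026),LF=(262,396,.026),hin=(192,92,.026),Rt=(86,562,.02),Lt=(281,564,.02)).items()}
for n,p in P.items(): print(n,p.round(4))
g=(P['RB']+P['RF']+P['LB']+P['LF'])/4; print('grip',g)
l=P['LB']+P['LF']-P['RB']-P['RF']; print('width',np.linalg.norm(l)/2,'yaw',np.arctan2(-l[0],l[1]))
d=P['LF']+P['RF']-P['LB']-P['RB']; print('yaw2',np.arctan2(d[1],d[0]),np.linalg.norm(d)/2)
d=(P['Lt']+P['Rt'])/2-P['hin'];print('yaw3',np.arctan2(d[1],d[0]),np.linalg.norm(d), np.linalg.norm(P['Lt']-P['Rt']))
D=lambda x,y,z:ray('w1',(x+.5)/3-.5,(y+.5)/3-.5+110,z)
print('dark',D(381,298,.0255),'pale',D(75,303,.0255))
for p in [(10,32),(521,140),(477,497),(5,405)]: print(D(*p,.01))
```

```text
RB [0.5256 0.2494 0.026 ]
RF [0.5945 0.2567 0.026 ]
LB [0.5144 0.297  0.026 ]
LF [0.5794 0.3199 0.026 ]
hin [0.4648 0.2595 0.026 ]
Rt [0.6761 0.2631 0.02  ]
Lt [0.6556 0.3505 0.02  ]
grip [0.55348546 0.28075015 0.026     ]
width 0.05693589728984015 yaw 0.23259554206410266
yaw2 0.2221207167715941 0.06858746498206053
yaw3 0.2312553376452302 0.20663486566759603 0.08984158897312126
dark [0.60370568 0.06431367 0.0255    ] pale [ 0.63148055 -0.04163143  0.0255    ]
[ 0.54504758 -0.08053597  0.01      ]
[0.53920844 0.0988494  0.01      ]
[0.67666346 0.10170129 0.01      ]
[ 0.68290548 -0.07740035  0.01      ]
```

Call:
{"fn": "play_rows", "kwargs": {"moves": [[[-0.005,0.006,-0.02,0,0,-0.005],[-0.004,0.006,-0.03,0,0,-0.005],[0,0,-0.035,0,0,0],[0,0,-0.035,0,0,0],[0,0,-0.035,0,0,0],[0,0,-0.02,0,0,0],[0,0,0,0,0,0],[0,0,0,0,0,0]]]}}

```text
t: 2.7
tcp_pos: [0.5424, 0.2879, 0.0681]
tcp_rot: [0.365, -3.114, 0.003]
contact_force: [0.9, 0.5, 0.3]
opening: 1.004
```

```bash
python3 -c "
from h import *
st(); snap('wrist','w2')"
```

```text
t 2.7 tcp [0.5424 0.2879 0.0681] yaw_y 1.804 z [-0.006 -0.003 -1.   ] open mm 94.4 F [0.85 0.47 0.28] q [ 0.375  0.452  1.63  -0.     1.066 -1.429]
```

View pics/w2.png

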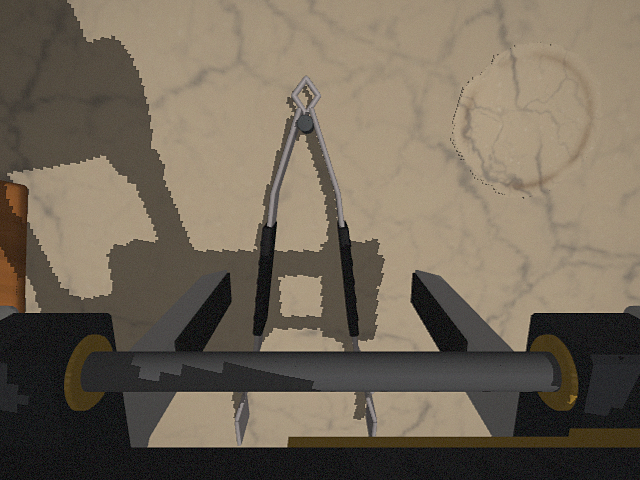

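Run:
```python
from h import *
p=[ray('w2',*q,.026) for q in [(263,227),(253.5,334),(349,226),(358,334)]]
print(np.round(p,4)); print('grip',np.mean(p,0).round(4)); l=p[2]+p[3]-p[0]-p[1]; print(np.linalg.norm(l)/2,np.arctan2(-l[0],l[1]))
h=ray('w2',305,122,.026);print(h, np.linalg.norm(np.mean(p,0)-h), np.arctan2(*(np.mean(p,0)-h)[[1,0]]))
```

```text
[[0.5255 0.2492 0.026 ]
 [0.5937 0.2568 0.026 ]
 [0.5134 0.2976 0.026 ]
 [0.5786 0.3202 0.026 ]]
grip [0.5528 0.2809 0.026 ]
0.05753870491751261 0.23978197165929868
[0.46319937 0.2600368  0.026     ] 0.09200487834311465 0.22911093414365294
```

Call:
{"fn": "play_rows", "kwargs": {"moves": [[[0.01,-0.006,-0.01,0,0,0],[0,0,0,0,0,0],[0,0,0,0,0,0]]]}}

```text
t: 3.12
tcp_pos: [0.5547, 0.2819, 0.0598]
tcp_rot: [0.365, -3.118, 0.002]
contact_force: [0.1, 0.0, -1.1]
opening: 0.999
```

```bash
python3 -c "
from h import *
st()"
```

```text
t 3.12 tcp [0.5547 0.2819 0.0598] yaw_y 1.804 z [-0.002 -0.001 -1.   ] open mm 94.0 F [ 0.06  0.02 -1.11] q [ 3.590e-01  4.690e-01  1.625e+00 -1.000e-03  1.051e+00 -1.445e+00]
```

Call:
{"fn": "play_rows", "kwargs": {"moves": [[[0,-0.001,-0.008,0,0,0],[0,0,-0.01,0,0,0],[0,0,-0.01,0,0,0],[0,0,-0.004,0,0,0],[0,0,0,0,0,0],[0,0,0,0,0,0]]]}}

```text
t: 3.88
tcp_pos: [0.5541, 0.2806, 0.0249]
tcp_rot: [0.365, -3.117, 0.002]
contact_force: [0.2, 0.7, 0.2]
opening: 1.004
```

```bash
python3 -c "
from h import *
st()"
```

```text
t 3.88 tcp [0.5541 0.2806 0.0249] yaw_y 1.804 z [-0.003 -0.002 -1.   ] open mm 94.4 F [0.2  0.71 0.16] q [ 3.570e-01  5.050e-01  1.664e+00 -1.000e-03  9.770e-01 -1.446e+00]
```

Call:
{"fn": "play_rows", "kwargs": {"moves": [[[0,0,-0.004,0,0,0],[0,0,-0.003,0,0,0],[0,0,0,0,0,0],[0,0,0,0,0,0]]]}}

```text
t: 4.38
tcp_pos: [0.5546, 0.2808, 0.0181]
tcp_rot: [0.365, -3.118, 0.002]
contact_force: [0.4, -0.0, 0.3]
opening: 1.002
```

Call:
{"fn": "play_rows", "kwargs": {"moves": [[[0,0,0,0,0,0],[0,0,0,0,0,0],[0,0,0,0,0,0],[0,0,0,0,0,0],[0,0,0,0,0,0],[0,0,0,0,0,0]]], "jaw": 0.049, "squeeze": 20}}

```text
t: 5.12
tcp_pos: [0.5548, 0.2809, 0.0184]
tcp_rot: [0.365, -3.119, 0.001]
contact_force: [0.3, -0.2, -0.1]
opening: 0.524
```

```bash
python3 -c "
from h import *
st(); snap('wrist','w3')"
```

```text
t 5.12 tcp [0.5548 0.2809 0.0184] yaw_y 1.804 z [-0.001 -0.001 -1.   ] open mm 49.2 F [ 0.27 -0.21 -0.1 ] q [ 3.570e-01  5.120e-01  1.670e+00 -1.000e-03  9.610e-01 -1.446e+00]
```

View pics/w3.png

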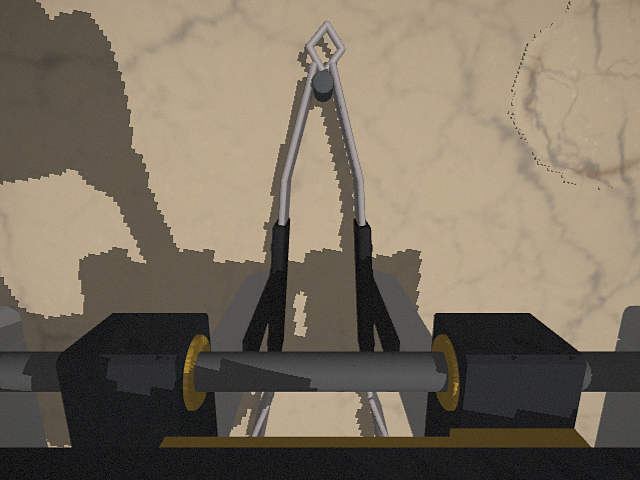

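Call:
{"fn": "play_rows", "kwargs": {"moves": [[[0,0,0.006,0,0,0],[0,0,0.015,0,0,0],[0,0,0.02,0,0,0],[0,0,0.025,0,0,0],[0,0,0.025,0,0,0],[0,0,0.01,0,0,0],[0,0,0,0,0,0],[0,0,0,0,0,0]]]}}

```text
t: 6.18
tcp_pos: [0.5541, 0.2807, 0.126]
tcp_rot: [0.365, -3.12, 0.001]
contact_force: [0.5, 0.5, -1.2]
opening: 0.523
```

```bash
python3 -c "
from h import *
st(); snap('side','s1');snap('wrist','w4')
t=cv2.imread('pics/s1.png'); cv2.imwrite('pics/c6.png',cv2.resize(t[180:420,220:540],None,fx=2.5,fy=2.5,interpolation=cv2.INTER_CUBIC))"
```

```text
t 6.17 tcp [0.5541 0.2807 0.126 ] yaw_y 1.804 z [-0.001 -0.001 -1.   ] open mm 49.1 F [ 0.48  0.46 -1.19] q [ 0.357  0.407  1.545 -0.     1.19  -1.447]
```

View pics/c6.png

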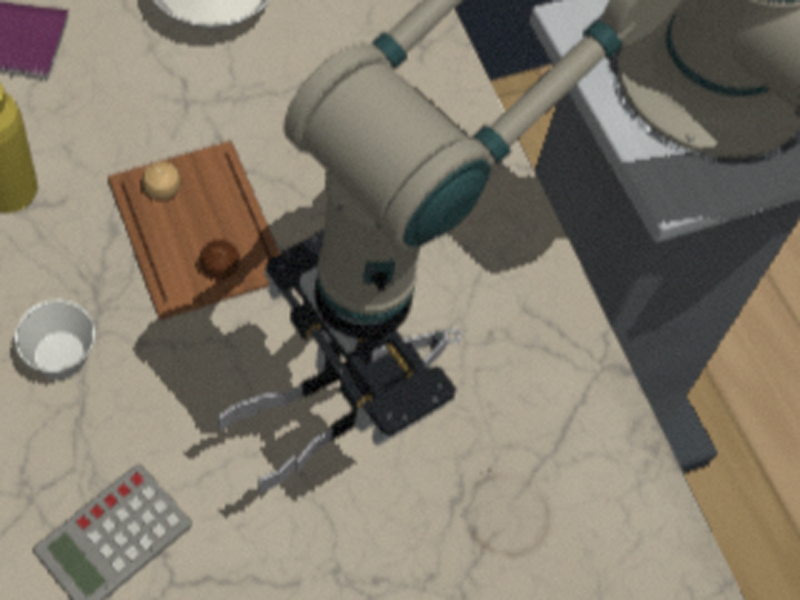

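View pics/w4.png

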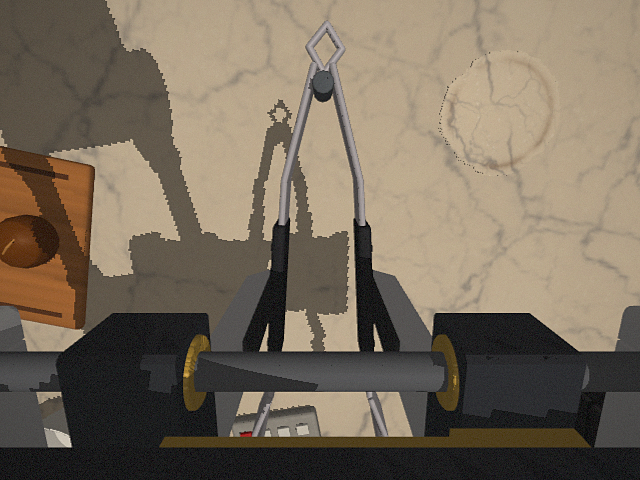

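Call:
{"fn": "play_rows", "kwargs": {"moves": [[[-0.002,-0.012,0,0,0,0],[-0.004,-0.025,0,0,0,0],[-0.006,-0.035,0,0,0,0],[-0.006,-0.035,0,0,0,0],[-0.006,-0.035,0,0,0,0],[-0.006,-0.03,0,0,0,0],[-0.006,-0.025,0,0,0,0],[-0.004,-0.018,0,0,0,0],[-0.002,-0.01,0,0,0,0],[0,0,0,0,0,0],[0,0,0,0,0,0]]]}}

```text
t: 7.65
tcp_pos: [0.5041, 0.0431, 0.1197]
tcp_rot: [0.362, -3.107, 0.006]
contact_force: [-0.3, 0.2, -0.4]
opening: 0.525
```

```bash
python3 -c "
from h import *
st()"
```

```text
t 7.65 tcp [0.5041 0.0431 0.1197] yaw_y 1.803 z [-0.013 -0.005 -1.   ] open mm 49.3 F [-0.29  0.17 -0.35] q [-0.048  0.26   1.795 -0.007  1.1   -1.848]
```

Call:
{"fn": "play_rows", "kwargs": {"moves": [[[0.005,0,-0.015,0.003,-0.007,0],[0.004,0,-0.015,0.002,-0.006,0],[0.001,0,-0.008,0,0,0],[0,0,0,0,0,0],[0,0,0,0,0,0]]]}}

```text
t: 8.28
tcp_pos: [0.5156, 0.046, 0.0813]
tcp_rot: [-0.37, 3.118, 0.001]
contact_force: [-0.1, -0.2, -0.9]
opening: 0.521
```

```bash
python3 -c "
from h import *
st(); snap('side','s2');snap('top','t2');snap('wrist','w5')
t=cv2.imread('pics/s2.png'); cv2.imwrite('pics/c7.png',cv2.resize(t[210:350,220:400],None,fx=4,fy=4,interpolation=cv2.INTER_CUBIC))
t=cv2.imread('pics/t2.png'); cv2.imwrite('pics/c8.png',cv2.resize(t[130:300,230:400],None,fx=3.5,fy=3.5,interpolation=cv2.INTER_CUBIC))"
```

```text
t 8.28 tcp [0.5156 0.046  0.0813] yaw_y 1.807 z [ 0.002  0.001 -1.   ] open mm 49.0 F [-0.06 -0.16 -0.85] q [-4.600e-02  3.090e-01  1.835e+00  1.000e-03  9.960e-01 -1.854e+00]
```

View pics/c7.png

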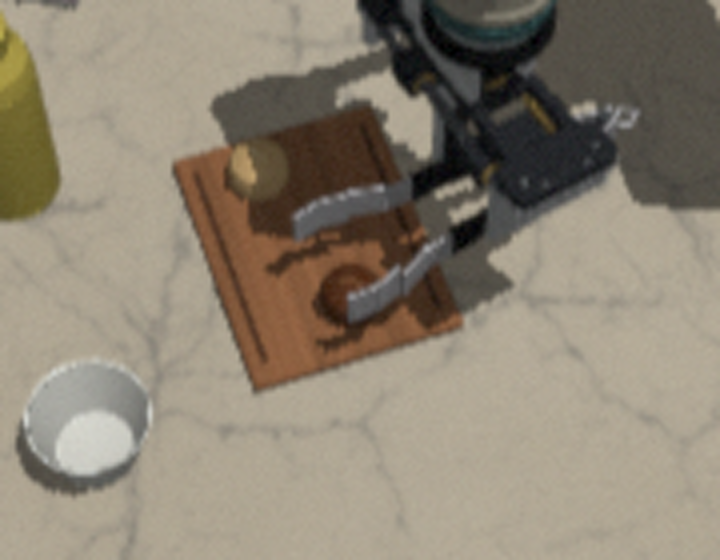

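View pics/c8.png

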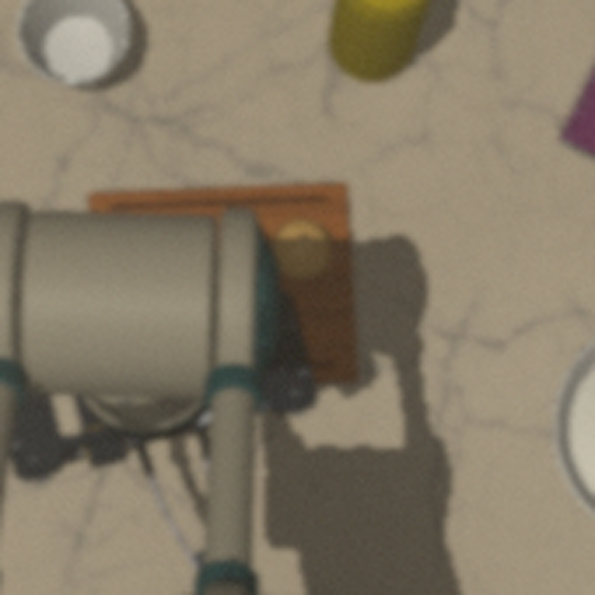

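View pics/w5.png

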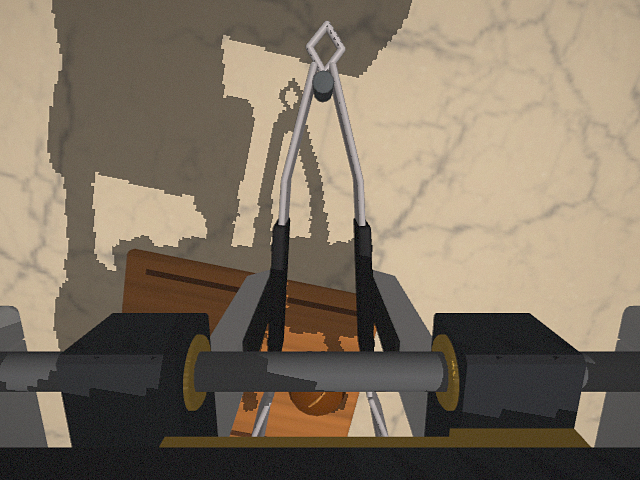

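Run:
```python
from h import *
s,M=st()
t=s['tcp_pos']; y=M[:,1]; x=-M[:,0]
for lat,n in [(.0355,'L'),(-.0355,'R')]:
  for a in (.076,.095,.114):
    p=t+a*x+lat*y; p[2]=t[2]-.0184+.03
    u=proj('s2',p); print(n,a,((u+.5-[220,210])*4).round(0))
    u=proj('w5',p); print('   wrist',u.round(0))
for d in [(.6035,.0645,.0255),(.6035,.0645,.041)]:
  print('dark',((proj('s2',d)+.5-[220,210])*4).round(0), proj('w5',d).round(1))
print('roll from side',ray('s2',350/4+220,293/4+210,.0255), 'tip rel', (np.array([.6035,.0645])-t[:2])@np.c_[x[:2],y[:2]])
t2=cv2.imread('pics/w5.png'); cv2.imwrite('pics/c9.png',cv2.resize(t2[310:450,210:430],None,fx=3.5,fy=3.5,interpolation=cv2.INTER_CUBIC))
```

```text
t 8.43 tcp [0.5156 0.0458 0.0814] yaw_y 1.807 z [ 0.002  0.001 -1.   ] open mm 49.0 F [ 0.42  0.03 -2.09] q [-4.700e-02  3.080e-01  1.836e+00  1.000e-03  9.960e-01 -1.854e+00]
L 0.076 [401. 274.]
   wrist [391. 445.]
L 0.095 [374. 289.]
   wrist [389. 476.]
L 0.114 [347. 303.]
   wrist [388. 505.]
R 0.076 [340. 189.]
   wrist [250. 445.]
R 0.095 [313. 203.]
   wrist [252. 476.]
R 0.114 [286. 217.]
   wrist [254. 505.]
dark [349. 294.] [317.4 385.3]
dark [349. 282.] [317.2 400.2]
roll from side [0.60207805 0.06541516 0.0255    ] tip rel [ 0.08980955 -0.00235144]
```

View pics/c9.png

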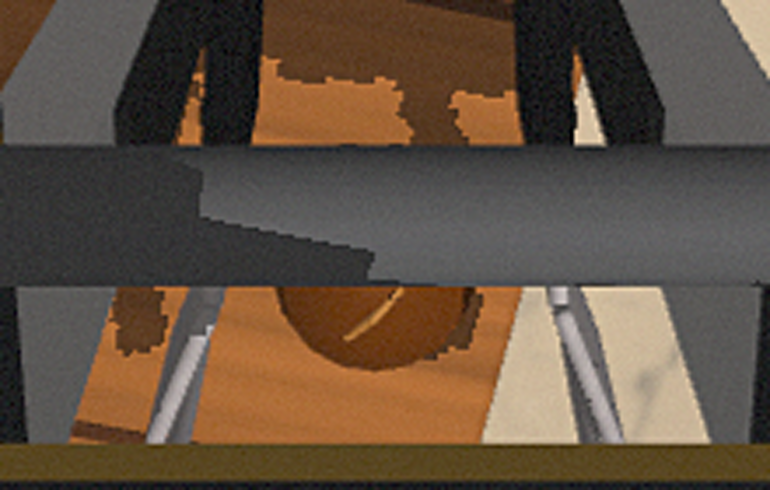

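Call:
{"fn": "play_rows", "kwargs": {"moves": [[[-0.003,-0.003,-0.008,0,0,0],[0,0,-0.01,0,0,0],[0,0,-0.01,0,0,0],[0,0,-0.006,0,0,0],[0,0,0,0,0,0],[0,0,0,0,0,0]]]}}

```text
t: 9.18
tcp_pos: [0.5121, 0.0424, 0.0449]
tcp_rot: [-0.369, 3.118, 0.001]
contact_force: [0.7, 1.4, -0.6]
opening: 0.519
```

```bash
python3 -c "
from h import *
s,M=st();print((np.array([.6035,.0645])-s['tcp_pos'][:2])@np.c_[-M[:2,0],M[:2,1]])"
```

```text
t 9.18 tcp [0.5121 0.0424 0.0449] yaw_y 1.806 z [ 0.002  0.001 -1.   ] open mm 48.8 F [ 0.68  1.42 -0.57] q [-5.400e-02  3.480e-01  1.889e+00  1.000e-03  9.040e-01 -1.860e+00]
[0.09404247 0.00019138]
```

Call:
{"fn": "play_rows", "kwargs": {"moves": [[[0,0,-0.005,0,0,0],[0,0,-0.005,0,0,0],[0,0,-0.0035,0,0,0],[0,0,0,0,0,0],[0,0,0,0,0,0]]]}}

```text
t: 9.8
tcp_pos: [0.5126, 0.0424, 0.0309]
tcp_rot: [-0.369, 3.117, 0.001]
contact_force: [0.4, 0.4, -1.7]
opening: 0.52
```

```bash
python3 -c "
from h import *
s,M=st();print((np.array([.6035,.0645])-s['tcp_pos'][:2])@np.c_[-M[:2,0],M[:2,1]])
snap('side','s3');snap('wrist','w6')
t=cv2.imread('pics/s3.png'); cv2.imwrite('pics/c10.png',cv2.resize(t[210:350,220:400],None,fx=4,fy=4,interpolation=cv2.INTER_CUBIC))"
```

```text
t 9.8 tcp [0.5126 0.0424 0.0309] yaw_y 1.806 z [ 0.003  0.001 -1.   ] open mm 48.9 F [ 0.35  0.42 -1.67] q [-5.300e-02  3.660e-01  1.905e+00  1.000e-03  8.680e-01 -1.860e+00]
[0.09356288 0.00027745]
```

View pics/c10.png

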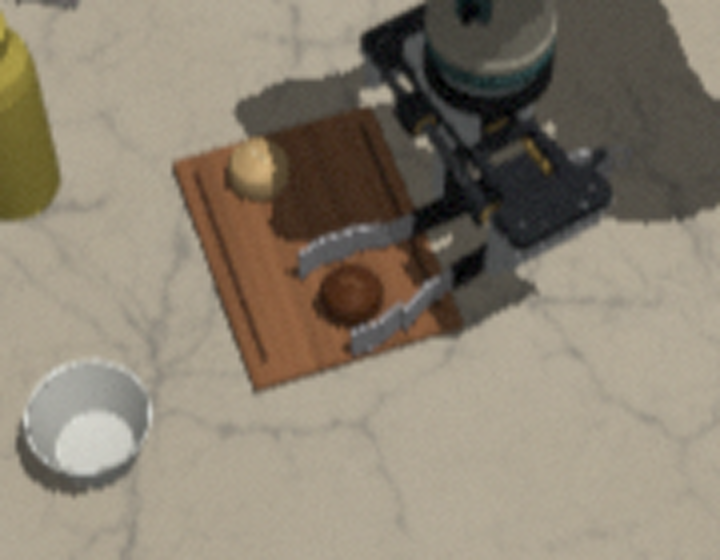

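View pics/w6.png

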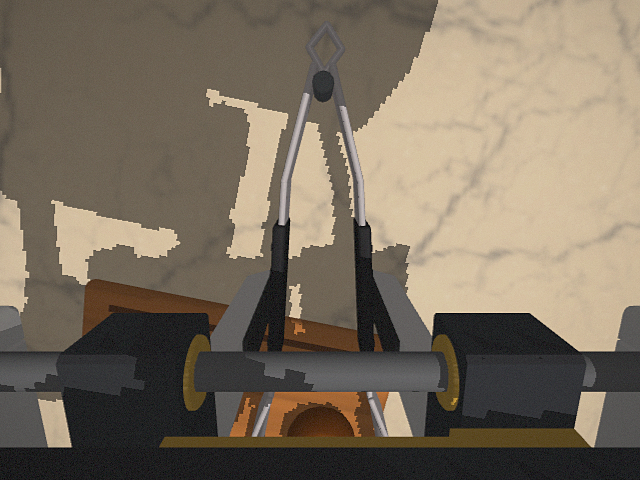

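Call:
{"fn": "play_rows", "kwargs": {"moves": [[[0,0,0,0,0,0],[0,0,0,0,0,0],[0,0,0,0,0,0],[0,0,0,0,0,0],[0,0,0,0,0,0],[0,0,0,0,0,0]]], "jaw": 0.025, "squeeze": 20}}

```text
t: 10.65
tcp_pos: [0.5127, 0.0424, 0.0312]
tcp_rot: [-0.369, 3.117, 0.0]
contact_force: [-0.4, 0.3, -1.1]
opening: 0.371
```

```bash
python3 -c "
from h import *
s,M=st()
snap('side','s4');snap('wrist','w7')
t=cv2.imread('pics/s4.png'); cv2.imwrite('pics/c11.png',cv2.resize(t[210:350,220:400],None,fx=4,fy=4,interpolation=cv2.INTER_CUBIC))"
```

```text
t 10.65 tcp [0.5127 0.0424 0.0312] yaw_y 1.806 z [ 0.003  0.001 -1.   ] open mm 34.9 F [-0.41  0.3  -1.09] q [-5.300e-02  3.660e-01  1.905e+00  1.000e-03  8.680e-01 -1.860e+00]
```

View pics/c11.png

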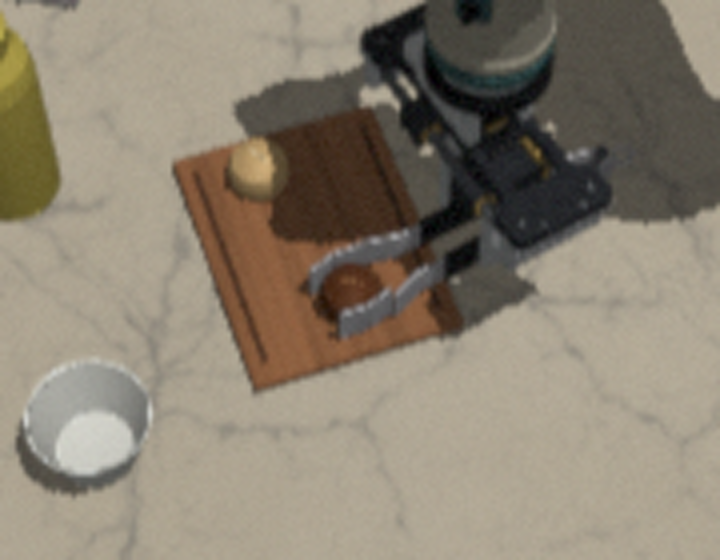

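View pics/w7.png

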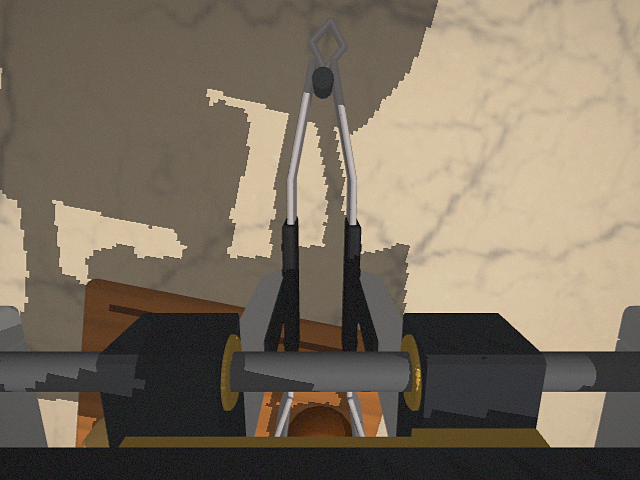

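Call:
{"fn": "play_rows", "kwargs": {"moves": [[[0,0,0.005,0,0,0],[0,0,0.01,0,0,0],[0,0,0.015,0,0,0],[0,0,0.018,0,0,0],[0,0,0.018,0,0,0],[0,0,0.018,0,0,0],[0,0,0.018,0,0,0],[0,0,0.01,0,0,0],[0,0,0,0,0,0],[0,0,0,0,0,0]]]}}

```text
t: 12.0
tcp_pos: [0.5124, 0.0424, 0.1512]
tcp_rot: [-0.369, 3.113, -0.001]
contact_force: [0.3, 0.4, -1.3]
opening: 0.371
```

```bash
python3 -c "
from h import *
s,M=st()
snap('side','s5')
t=cv2.imread('pics/s5.png'); cv2.imwrite('pics/c12.png',cv2.resize(t[190:350,220:400],None,fx=3.5,fy=3.5,interpolation=cv2.INTER_CUBIC))"
```

```text
t 12.0 tcp [0.5124 0.0424 0.1512] yaw_y 1.807 z [ 0.007  0.    -1.   ] open mm 34.9 F [ 0.3   0.4  -1.28] q [-5.300e-02  2.310e-01  1.747e+00  1.000e-03  1.157e+00 -1.860e+00]
```

View pics/c12.png

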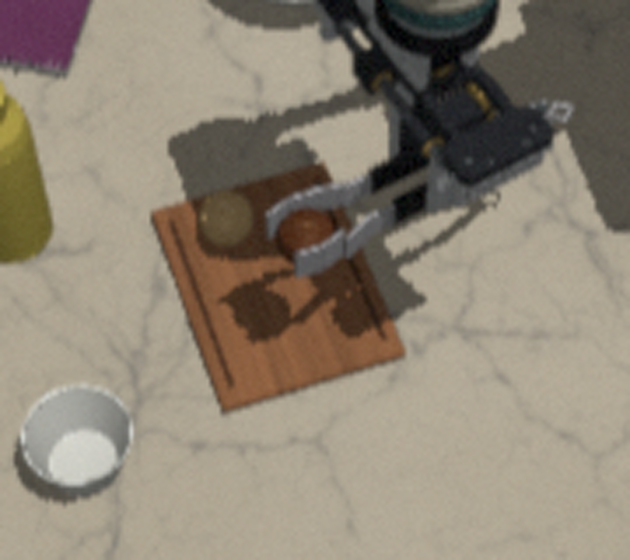

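Call:
{"fn": "play_rows", "kwargs": {"moves": [[[-0.004,-0.01,0.002,0,0,-0.02],[-0.007,-0.018,0.002,0,0,-0.04],[-0.009,-0.025,0.002,0,0,-0.05],[-0.009,-0.03,0.002,0,0,-0.05],[-0.009,-0.03,0.002,0,0,-0.05],[-0.009,-0.03,0,0,0,-0.05],[-0.009,-0.03,0,0,0,-0.05],[-0.009,-0.03,0,0,0,-0.05],[-0.009,-0.025,0,0,0,-0.05],[-0.008,-0.02,0,0,0,-0.04],[-0.004,-0.01,0,0,0,-0.02],[0,0,0,0,0,0]]]}}

```text
t: 13.55
tcp_pos: [0.4129, -0.2329, 0.1594]
tcp_rot: [-0.424, -3.11, 0.005]
contact_force: [0.4, 0.6, -2.2]
opening: 0.371
```

Call:
{"fn": "play_rows", "kwargs": {"moves": [[[0,0,0,0,0,0],[0,0,0,0,0,0]]]}}

```text
t: 13.8
tcp_pos: [0.4129, -0.2319, 0.1593]
tcp_rot: [-0.423, -3.11, 0.004]
contact_force: [0.0, -0.1, -1.4]
opening: 0.374
```

```bash
python3 -c "
from h import *
s,M=st()
p=s['tcp_pos']-.094*M[:,0]; print('roll',p)
snap('side','s6');snap('top','t6');snap('wrist','w8')
t=cv2.imread('pics/s6.png'); cv2.imwrite('pics/c13.png',cv2.resize(t[100:260,220:440],None,fx=3.5,fy=3.5,interpolation=cv2.INTER_CUBIC))"
```

```text
t 13.8 tcp [ 0.4129 -0.2319  0.1593] yaw_y 1.301 z [-0.003 -0.002 -1.   ] open mm 35.2 F [ 0.01 -0.11 -1.44] q [-0.656  0.169  1.808 -0.004  1.166 -1.955]
roll [ 0.50347481 -0.25700217  0.15909044]
```

View pics/c13.png

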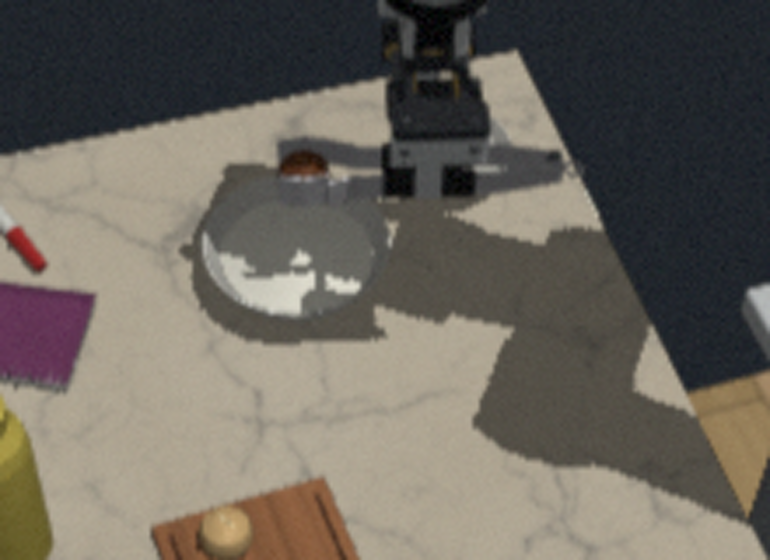

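View pics/t6.png

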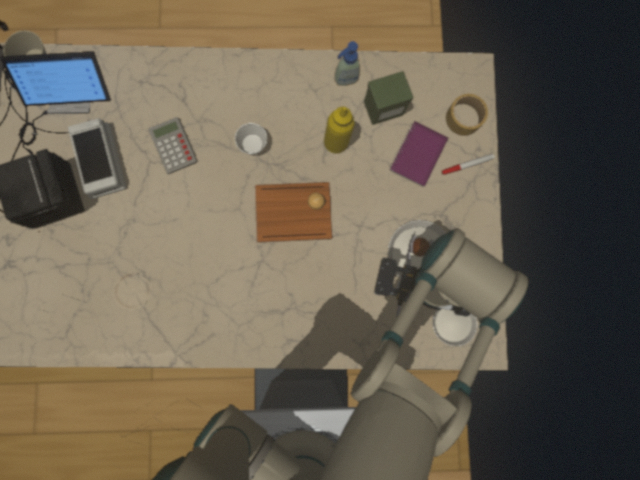

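View pics/w8.png

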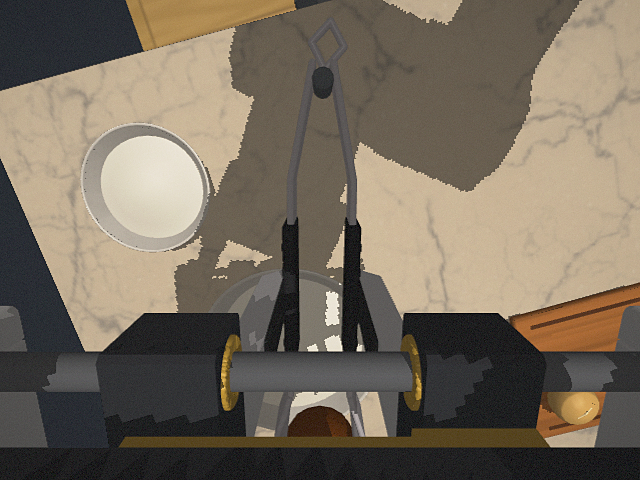

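Run:
```python
from h import *
print('roll top',ray('t6',421,247,.165),'side',ray('s6',305/3.5+220,163/3.5+100,.165))
s0=cv2.imread('pics/side0.png');t0=cv2.imread('pics/top0.png')
cv2.imwrite('pics/c14.png',cv2.resize(s0[140:205,265:345],None,fx=7,fy=7,interpolation=cv2.INTER_CUBIC))
# fit bowl circle via projection, view overlay
for f,im in (('side0',s0),('top0',t0)):
  for c in [(.501,-.279)]:
    a=np.linspace(0,2*np.pi,60); pts=np.array([proj(f,(c[0]+.077*np.cos(t),c[1]+.077*np.sin(t),.051)) for t in a])
    o=cv2.resize(im,None,fx=5,fy=5,interpolation=cv2.INTER_CUBIC); cv2.polylines(o,[np.int32((pts+.5)*5)],True,(0,0,255),1)
    m=np.int32(pts.mean(0)*5); cv2.imwrite(f'pics/o_{f}.png',o[m[1]-220:m[1]+220,m[0]-260:m[0]+260])
```

```text
roll top [ 0.49684126 -0.25684144  0.165     ] side [ 0.49919942 -0.25418896  0.165     ]
```

View pics/o_side0.png

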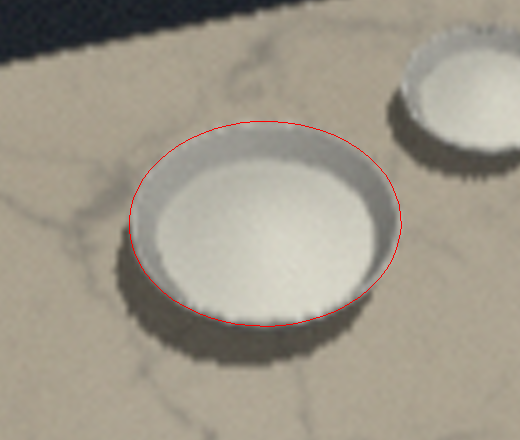

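View pics/o_top0.png

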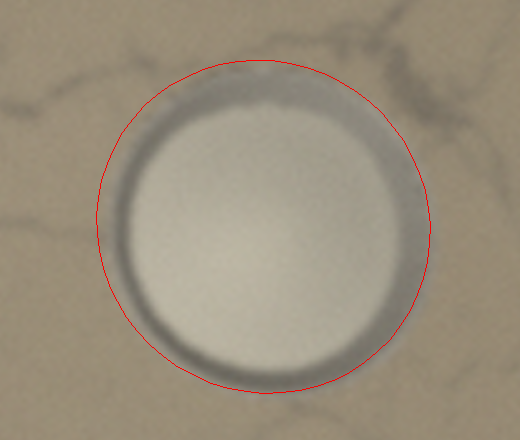

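Call:
{"fn": "play_rows", "kwargs": {"moves": [[[0,-0.008,0,0,0,0],[-0.001,-0.008,0,0,0,0],[0,-0.005,0,0,0,0],[0,0,0,0,0,0],[0,0,0,0,0,0],[0,0,0,0,0,0]]]}}

```text
t: 14.7
tcp_pos: [0.4122, -0.2544, 0.1592]
tcp_rot: [-0.421, -3.11, 0.004]
contact_force: [0.7, -0.2, -2.0]
opening: 0.369
```

```bash
python3 -c "
from h import *
s,M=st()
print('roll',s['tcp_pos']-.094*M[:,0],np.abs(s['dq']).max())
snap('side','s7')
t=cv2.imread('pics/s7.png'); cv2.imwrite('pics/c15.png',cv2.resize(t[100:340,200:440],None,fx=2.5,fy=2.5,interpolation=cv2.INTER_CUBIC))"
```

```text
t 14.7 tcp [ 0.4122 -0.2544  0.1592] yaw_y 1.301 z [-0.003 -0.002 -1.   ] open mm 34.7 F [ 0.66 -0.21 -2.  ] q [-0.694  0.185  1.787 -0.004  1.17  -1.994]
roll [ 0.50279464 -0.27938138  0.15901915] 0.0028530005724148825
```

View pics/c15.png

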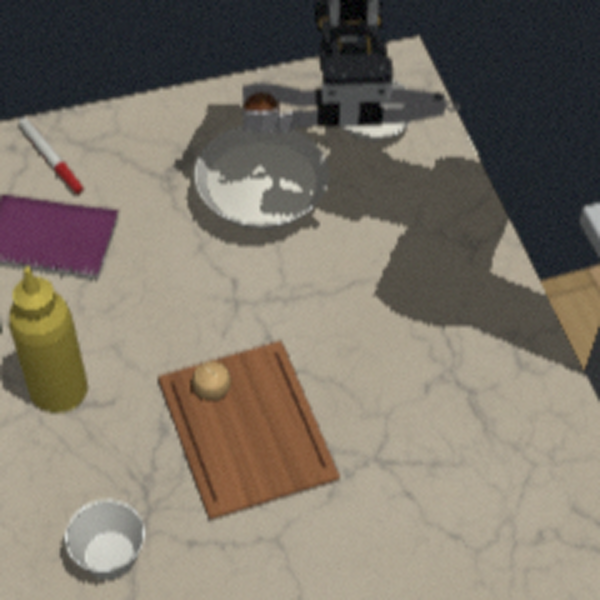

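Roll is held in the tongs at about (0.50, -0.28), over the bowl centre. The arm is at rest, and the pale roll, bowl, cup and bottle are where they were.

```bash
python3 -c "
from h import *
print(env.job_done()); st()"
```

```text
the job is handed in; nothing more can be done
None
the job is handed in; nothing more can be done
```

The dark roll is held in the tongs over the middle of the larger flour bowl, and I handed the job in at about 14.8 s. I gripped the tongs by their sleeves, closed them on the roll (34.9 mm over the sleeves), lifted it off the board and carried it over.

- **Position:** from the measured arm pose the roll is at about (0.503, -0.279), against a bowl centre of (0.501, -0.280). Its underside is about 0.14 m up, roughly 85 mm above the rim.
- **Rest and grip:** joint speeds were under 0.003 rad/s and the squeeze was holding. The largest outside force I read was about 2 N, against the 40 N limit.
- **Other things:** in the last side picture the pale roll, bowl, cup and bottle stood where they did at the start, as far as I could see.
- **Disagreements:** one step before the last small shift, the top and side cameras put the roll 4–7 mm nearer the robot than the arm pose did. The top camera also placed the tongs 4–8 mm away from where the side and wrist cameras did. Both are small against the 154 mm bowl. I did not repeat the camera fix after the final shift.

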